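# Seat and hold a battery cell in the V-block of a checking fixture

### The job

Make the cell-checking fixture ready: push its V-block carriage fully home against the end stop, then swing the latch fully round behind the carriage to lock it. Then take the thick battery cell from its cradle, lay it centred lengthwise in the V-block and press it firmly down (about 15 N) so that it bears about equally on both sides of the V; finish while still holding it pressed there, not letting go at the end. Leave the thin cell and the other things where they are.

Things in the scene. Friction and masses are not known exactly. Their poses are not given: they have to be found in the camera images.
- fixture: Cell-checking fixture, fixed to the bench. Aluminium base plate 250 x 150 x 12 mm. Origin on the bench surface, on the carriage's centre line; the plate spans x -125..125, y -60..90 mm about it. x is the direction in which the carriage is pushed home, z up. A dark steel end stop (70 mm wide, top 42 mm above the bench) stands at x = 75..94 mm.
- carriage (a joint): Steel carriage that slides on the fixture along its x: 0 m = fully back (towards the robot), 0.05 m = home against the end stop; starts at 0 to 0.02. It slides stiffly (about 3 N) and stays where it is left. Its bed is 120 long x 60 wide with its top 26 mm above the bench. It carries two steel V supports, and behind them an upright push plate.
- push_face (a point): Centre of the rear (robot-side) face of the carriage's push plate, 40 mm above the bench; pushed along the fixture's +x. The plate is 8 mm thick, 50 mm wide, its top 50 mm above the bench; the bed (top 26 mm above the bench) reaches 25 mm farther back than this face. Moves with the carriage.
- latch (a joint): Steel latch bar on an upright pivot at the fixture's left rear. 0 rad = bar points along the fixture's -x, positive is anticlockwise from above, negative = farther outward; 1.5708 = locked, at its stop, bar across right behind the carriage. Starts at -0.5 to 0.1. Friction 0.06 N m; stays where left. The bar (10 mm wide, 16 to 24 mm above the bench) bumps into a carriage that is not home.
- latch_hinge (a point): Point on the latch's upright pivot axis, 12 mm above the bench; fixed to the fixture.
- latch_pin (a point): On the axis of the black round upright pin on the free end of the latch bar, 65 mm from the pivot axis, 56 mm above the bench. Pin diameter 12 mm, from 24 to 68 mm above the bench. Moves with the latch; its x axis points along the bar from the pin to the pivot.
- v_left: The left (+y) faces of the V: dark steel, one on each of two V supports, sloping 45 degrees. Origin and axes are those of the carriage: on the bench plane under the middle of the V, x along the V.
- v_right: The right (-y) faces of the V, otherwise as v_left; origin and axes the same.
- v_seat (a point): Where the middle of the thick cell's axis lies when seated and centred: 52.6 mm above the bench, x along the V (fixture x). The 90 degree V's faces end 22 mm to each side, 52 mm above the bench. Its two supports lie 20 to 35 mm from the middle; between them a 40 mm gap for fingers, open to the sides, over the bed. The push plate begins 42 mm behind. Moves with the carriage.
- cell: The thick battery cell: plain grey cylinder 32 mm in diameter, 70 mm long plus a 2 mm button at its +x end, about 140 g (hidden, 100 to 190). Origin at the middle of its axis, x along the axis. It starts lying level in a cradle, its axis 42.4 mm above the bench. Which end points where does not matter.
- thin_cell: A thinner grey cell, 21 mm in diameter, 70 mm long, lying in the other cradle; not needed, leave it. Origin at the middle of its axis, x along it.
- cradle_a: White plastic cradle fixed to the bench in which the thick cell lies along the cradle's x: base 74 x 40 x 4 mm, two rails along x, 66 mm long, 4 mm thick, at 9 mm either side of the middle, their tops 28 mm above the bench. Origin under its middle.
- cradle_b: The same kind of cradle, with the thin cell in it; the two cradles may have changed places.
- shell: White open plastic tray, 120 x 100 x 45 mm, a battery pack shell; leave it. Origin under its middle.
- holder: Grey plastic cell holder plate with 12 holes, 100 x 76 x 14 mm, lying flat; leave it. Origin under its middle.
- bottle: Small blue bottle, 48 mm diameter, about 100 mm tall; leave it. Origin under its middle.
Things that resemble listed ones, but are neither listed nor needed, are in the scene too. What is shaped like the cell but green or red is not meant.

How it is judged:
By the outcome, as a careful person would: the job done as asked, in the order asked, and still so for the second after the job is handed in, while the arm keeps its last pose, push and grip.
It also fails if it takes over 70 s, if anything falls off the work surface, if the arm or the gripper's body presses on something with over 40 N, if the wrist force passes 120 N, or if a joint passes its speed limit or range.

### The arm

A 6-joint arm with a two-finger parallel gripper is mounted at the origin on the work surface. World frame = base frame: x ahead of the robot, y to its left, z up, the work surface at z = 0. Lengths are in mm, angles in rad, forces in N, time in s.
With the tool pointing down it reaches from about 400 to 925 mm from the base axis. Payload 12.5 kg.
Tool frame: the origin (TCP) lies where the fingers leave the gripper's body, on its centre line; the fingertips stand 78 mm ahead of it and the grasp point (between the pads) lies 59 mm ahead of it (env.nose_length is the distance from the TCP to the fingertips, in mm); z points along the fingers, y is the line along which they close (so a half turn about z gives the same grasp; the last joint's range is limited). The gripper opens to 95 mm and grips with 3 to 60 N. Pads are 20 mm wide; open, the fingers measure 119 mm over their backs; the gripper's body (75 mm by 180 mm) begins 59 mm behind the grasp point.
Start: joints at [-1.336, 0.491, 1.559, -0, 1.092, -0.106], TCP at [208.922, -589.058, 292.261] pointing down, gripper open.
Joint ranges: [-3.1, 3.1], [-0.84, 2.19], [0.05, 2.79], [-1.13, 4.28], [0.06, 2.93], [-2.69, 2.69]. Speed limits (rad/s): [2.22, 2.22, 2.79, 3.14, 3.14, 3.14].

### API

Orientations are given as [roll, pitch, yaw] about the fixed x, y, z axes, in that order (R = Rz(yaw) Ry(pitch) Rx(roll)).
In Python, from cell import env gives the robot as it stands. The module is installed in compiled form; this text tells all that it offers.
- The arm moves only by the tool send_rows, never from a script. Its argument "series" is text: rows parted by semicolons, each of 6 numbers parted by spaces: the shift along the tool's x, y, z as a fraction of full scale, then the turn, a rotation vector about the tool's x, y, z as a fraction of full scale. A call has 1 to 5 rows; each row shifts and turns the commanded pose from where the row before left it, along the tool's axes as they then stand; what a row does not reach is not made up. Full scale, the value 1, is 60 mm for a shift and 10 degrees for a turn. A row lasts 1/8 s, in which the tool goes at most 62.5 mm and 10.7 degrees, less where a joint would pass 70% of its speed; a pose out of reach is approached as far as the arm can. A call with a number of a shift or a turn outside -1 to 1 is refused whole. A call with a gripper value outside its range is refused whole. "fingers" is the opening, from 0 (shut) to 1 (fully open), set as the call begins (left out, the last holds). The fingers move at their own pace and stop on an object; the grip force is fixed at half the most. Time passes only in rows, so rows that do not move let the fingers close. It gives the time, the measured TCP pose, the force, the opening and the grip force at its end, in the units of the state.
- env.state(): the state, without advancing time (a new reading comes with each control period).
- env.read_camera(name): name is "side" or "top" or "wrist"; returns a dict with "color" (400x640x3 uint8, red, green, blue), "z_map" (400x640 float32, mm along the optical axis (not along the pixel's ray), 0 where there is no reading), "fovy" (degrees; the focal length in pixels is half the picture's height over the tangent of half this angle, whatever the lens; pixels are square), "cx", "cy" (the principal point, pixels), "R" (3x3) and "t" (3): a world point X has camera coordinates R X + t. Camera axes: x right, y down, z forward; pixel columns grow to the right and rows downward; lengths in mm; the calibration is good to about 2 mm. A picture is of the moment at which its call begins.
- env.job_done(): hands the job in; it is judged then, once.
The state is a dict: "t": time; "joints": joint angles; "qvel": joint speeds; "tau": joint torques, N m; "eef_pos": TCP position; "tcp_rot": TCP orientation; "ft_force": force on the tool from outside, world axes, zero at the start; "moment": the same for the moment, N m; "opening": opening from 0.0 (shut) to 1.0 (fully open); "grip_force": force on a finger pad.
Only numpy, scipy, OpenCV 4.12 (cv2) and the standard library are available. Lean on these libraries where they do the work, as an engineer would, in place of code of your own. Each camera call takes 0.05 s, during which the arm holds its last target. There are 200 camera calls.

## Working session

There is one attempt and no reset: what is moved stays moved. The work goes in short steps, Python scripts to look and compute and a tool call to move; the robot and the scene stay as the last step left them, time stands still between calls to the robot, and variables do not carry over. Pictures are saved under pics/ and viewed, at most 10 in all, crops included, and the job is handed in when it is done.

Besides the shell and the picture viewer there is one more tool, called after "Emit:" as name(argument=value, ...) on one line, values as JSON. send_rows: Moves the arm, as the interface text tells. Shift numbers are shares of 60 mm and turn numbers shares of 10 degrees, none past 1 either way. Its arguments: {"type":"object","properties":{"series":{"type":"string"},"fingers":{"type":"number"}},"required":["series"]}

```bash
mkdir -p pics
cat > h.py <<'E'
import numpy as np, cv2
from cell import env
def cam(n):
    c=env.read_camera(n); c['f']=200/np.tan(np.radians(c['fovy'])/2); c['R']=np.array(c['R']); c['t']=np.array(c['t']); return c
def save(c,name): cv2.imwrite('pics/'+name,c['color'][:,:,::-1])
def world(c,u,v,z=None):  # z map or plane
    d=np.stack([(np.asarray(u)-c['cx'])/c['f'],(np.asarray(v)-c['cy'])/c['f'],np.ones(np.shape(u))],-1)
    if z is None:
        D=c['z_map'][np.asarray(v).astype(int),np.asarray(u).astype(int)]
        return (d*D[...,None]-c['t'])@c['R']
    o=-c['R'].T@c['t']; w=d@c['R']; return o+w*((z-o[2])/w[...,2])[...,None]
def pix(c,X):
    p=np.asarray(X)@c['R'].T+c['t']; return p[...,:2]/p[...,2:]*c['f']+[c['cx'],c['cy']]
def cloud(c):
    v,u=np.mgrid[0:400,0:640]; return world(c,u,v)
E
python3 - <<'E'
from h import *
for n in('top','side'):
    c=cam(n); save(c,n+'0.png'); print(n,c['f'],-c['R'].T@c['t'],c['R'].round(2).tolist())
s=env.state();print(s)
E
```

```text
top 362.24088067332093 [ 531.56740496  148.22898091 1011.41652848] [[-0.02, -1.0, 0.0], [-1.0, 0.02, -0.08], [0.08, -0.0, -1.0]]
side 390.2642824631592 [206.61429662 637.92366009 578.7098629 ] [[-0.79, -0.61, -0.0], [-0.38, 0.5, -0.78], [0.48, -0.61, -0.63]]
{'t': 0.1, 'joints': array([-1.33559751e+00,  4.91464941e-01,  1.55938990e+00, -7.46195174e-06,
        1.09169515e+00, -1.05617806e-01]), 'qvel': array([ 0.00041203, -0.00181511, -0.00049337,  0.0008493 , -0.00142476,
       -0.00105409]), 'tau': array([ 2.65969269e-03, -6.13621688e+01, -2.58605629e+01,  6.94023189e-02,
        4.70129214e-02, -5.92465699e-05]), 'eef_pos': array([ 208.88719776, -588.90990555,  291.74100271]), 'tcp_rot': array([-3.14063996e+00, -9.43420820e-05,  3.40820026e-01]), 'ft_force': array([-0.34383331, -0.44166006,  0.05156385]), 'moment': array([-0.02424398, -0.01740992, -0.0441917 ]), 'grip_force': 0.0, 'opening': 0.999900757357466}
```

View pics/top0.png

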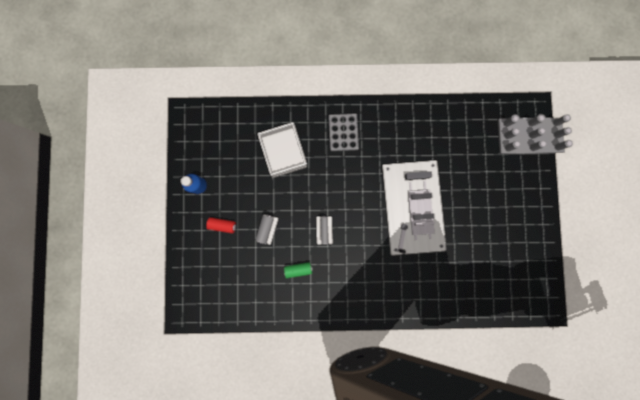

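View pics/side0.png

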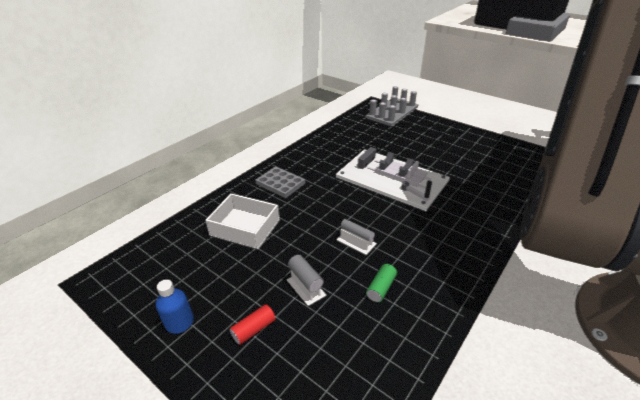

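The top view shows the fixture plate at about (414,207), with its end stop at (418,175) and latch pin near (403,232). Two grey cells in cradles lie at (267,229) and (324,230). The red one (221,226) and the green one (298,270) are decoys. In the side view the cell at (306,273) looks thicker than the one at (357,235). I'll measure both and make an enlarged crop.

Run:
```python
from h import *
c=cam('top'); im=c['color']
a=cv2.resize(im[200:260,240:350],None,fx=6,fy=6,interpolation=cv2.INTER_CUBIC)[:,:,::-1]
b=cv2.resize(im[155:260,375:455],None,fx=5,fy=5,interpolation=cv2.INTER_CUBIC)[:,:,::-1]
o=np.zeros((530+0,800,3),np.uint8); a=cv2.resize(a,(396,216)); o[:216,:396]=a; o[:525,400:800]=b; 
s=cam('side'); d=cv2.resize(s['color'][215:305,275:385],(396,324),interpolation=cv2.INTER_CUBIC)[:,:,::-1]; o=o[:530]; o[216:530,:396]=d[:314]
cv2.imwrite('pics/crop1.png',o)
P=cloud(c)
# plate
g=im.astype(int).min(2); 
m=np.zeros((400,640),np.uint8); m[155:262,375:452]=(P[155:262,375:452,2]>6)
n,l,st,ce=cv2.connectedComponentsWithStats(m)
k=1+st[1:,4].argmax(); v,u=np.where(l==k)
W=world(c,u+0.,v+0.,12.)[:,:2].astype(np.float32); print('plate',st[k],cv2.minAreaRect(W))
for (x0,x1) in((250,285),(308,342)):
    p=P[208:252,x0:x1].reshape(-1,3); q=p[(p[:,2]>32)&(p[:,2]<75)]; 
    print('cell',len(q),q.mean(0),np.percentile(q[:,2],[50,90,98]),cv2.minAreaRect(q[:,:2].astype(np.float32)))
Q=P[160:262,380:450]; 
np.set_printoptions(linewidth=250)
print(Q[::2,::2,2].round().astype(int))
```

```text
plate [ 383  161   63   94 4920] ((582.291259765625, -116.97735595703125), (251.3828887939453, 156.1996612548828), 3.023784875869751)
cell 328 [529.28480345 288.63901669  55.64233001] [57.06075168 60.11205506 61.35470692] ((530.22802734375, 290.16021728515625), (31.529441833496094, 72.32386779785156), 73.55535125732422)
cell 211 [523.43468501 131.69790823  44.53430771] [45.19796628 48.18704121 49.68773463] ((523.6158447265625, 131.16859436035156), (21.411039352416992, 69.3638916015625), 89.0938491821289)
[[-1  0  3 ...  6  0 -1]
 [-2  5 -2 ...  3  2  1]
 [ 3  2  6 ...  4  1  2]
 ...
 [ 3  3  0 ...  4 -3  1]
 [ 4 -2 -1 ...  4  1  7]
 [ 1  3  3 ...  1  7  4]]
```

View pics/crop1.png

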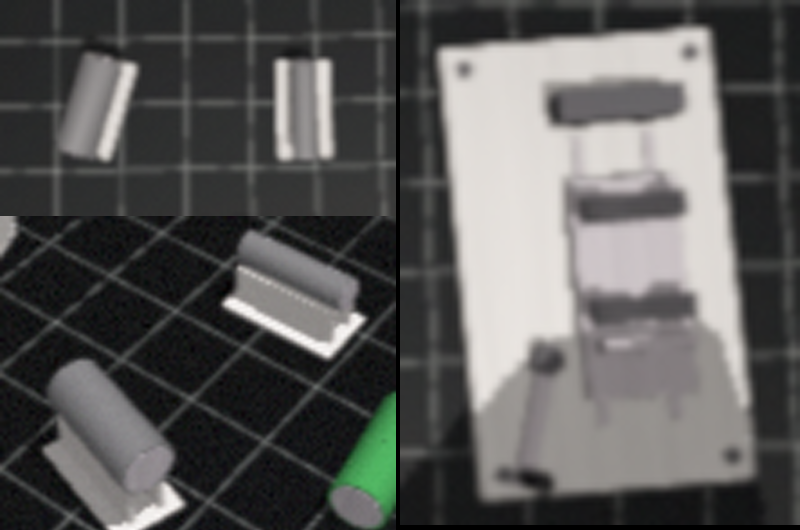

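The crop confirms it. The thick cell is at top-image (267,229): 31.5 mm wide, top about 60 mm, matching 32 mm and 58 mm. The one at (324,230) is 21 mm wide, so it's the thin cell. The latch pivot is at about (404,226) and the black pin at about (403,251), pointing slightly outward. Next I'll view the fixture from near with the wrist camera.

```bash
cat >> h.py <<'E'
from scipy.spatial.transform import Rotation as Ro
def goto(p,yaw_deg):
    s=env.state(); T=Ro.from_euler('xyz',s['tcp_rot']); G=Ro.from_euler('xyz',[np.pi,0,np.radians(yaw_deg)])
    d=T.inv().apply(np.array(p)-s['eef_pos'])/60; r=(T.inv()*G).as_rotvec(degrees=True)/10
    print('pos',s['eef_pos'].round(1),'rot',np.degrees(s['tcp_rot']).round(2),'F',np.round(s['ft_force'],1),'| shift(total, start axes)',d.round(3),'turn',r.round(3))
E
python3 - <<'E'
from h import *
c=cam('wrist'); s=env.state(); T=Ro.from_euler('xyz',s['tcp_rot'])
o=-c['R'].T@c['t']; print('cam in tool',T.inv().apply(o-s['eef_pos']),'axis',T.inv().apply(c['R'][2]),T.inv().apply(c['R'][0]),c['f'])
goto([430,-125,340],3)
E
```

```text
cam in tool [ 80.45311592   0.55354564 -92.3183911 ] axis [-2.83417059e-01  1.69317228e-04  9.58996737e-01] [-9.95072578e-06  9.99999984e-01 -1.79497410e-04] 317.3510586384693
pos [ 208.9 -589.   292. ] rot [-179.97   -0.     19.53] F [ 0.4 -0.5  0.5] | shift(total, start axes) [ 6.058 -6.057 -0.798] turn [-0.003  0.     1.653]
```

Emit:
send_rows(series="0.742 -0.566 -0.08 0 0 0;0.742 -0.566 -0.08 0 0 0;0.742 -0.566 -0.08 0 0 0;0.742 -0.566 -0.08 0 0 0;0.742 -0.566 -0.08 0 0 0")

```text
t: 0.88
eef_pos: [362.7, -353.0, 316.5]
tcp_rot: [3.141, -0.0, 0.341]
ft_force: [0.4, 0.0, 0.2]
opening: 1.0
grip_force: 0.0
```

Emit:
send_rows(series="0.742 -0.566 -0.08 0 0 0;0.742 -0.566 -0.08 0 0 0;0.742 -0.566 -0.08 0 0 0;0.742 -0.566 -0.08 0 0 0;0.742 -0.566 -0.08 0 0 0")

```text
t: 1.5
eef_pos: [515.8, -118.5, 340.5]
tcp_rot: [3.141, -0.0, 0.341]
ft_force: [0.1, -0.3, 0.2]
opening: 1.002
grip_force: 0.0
```

Emit:
send_rows(series="0 0 0 0 0 0.83;0 0 0 0 0 0.82;0 0 0 0 0 0;0 0 0 0 0 0", fingers=0)

```text
t: 2.0
eef_pos: [514.9, -120.3, 340.2]
tcp_rot: [3.142, 0.0, 0.056]
ft_force: [0.2, 1.0, 0.4]
opening: 0.635
grip_force: 0.0
```

Run:
```python
from h import *
goto([515,-120,340],3)
c=cam('wrist'); save(c,'w1.png')
```

```text
pos [ 514.9 -120.3  340.2] rot [180.     0.     3.19] F [0.2 1.  0.4] | shift(total, start axes) [ 0.001 -0.005  0.004] turn [0.    0.    0.019]
```

View pics/w1.png

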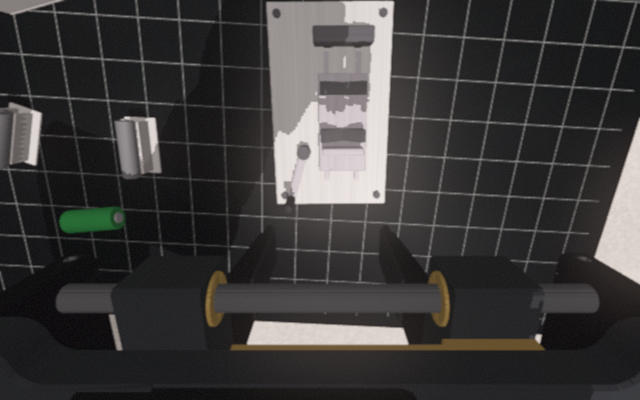

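The wrist view shows the fixture plate spanning (267,2)–(393,203), the end stop at (344,36) and V supports at (343,88) and (343,135). The push plate is at about (342,152), the bed's rear edge at row 170, the pivot at (303,152) and the pin's black top at about (290,202). I'll measure these.

Run:
```python
from h import *
c=cam('wrist'); P=cloud(c); im=c['color'].astype(int)
sub=np.zeros((400,640),bool); sub[0:215,255:405]=1
m=(sub&(P[...,2]>6)&(im.max(2)>60)).astype(np.uint8)
v,u=np.where(m); W=world(c,u+0.,v+0.,12.)[:,:2]
# edges at rows with clean plate sides
L=[];Rr=[]
for r in range(15,195,5):
    uu=u[v==r]; L.append(world(c,np.array(uu.min()-.5),np.array(float(r)),12.)[:2]); Rr.append(world(c,np.array(uu.max()+.5),np.array(float(r)),12.)[:2])
L,Rr=np.array(L),np.array(Rr)
for E in(L,Rr):
    p=np.polyfit(E[:,0],E[:,1],1); print('edge yaw',np.degrees(np.arctan(p[0])),'y at 580',np.polyval(p,580),'res',np.std(E[:,1]-np.polyval(p,E[:,0])))
b=[]
for col in range(300,380,8):
    if 280<col<310: continue
    vv=v[(u==col)]; b.append(world(c,np.array(float(col)),np.array(vv.max()+.5),12.)[:2])
b=np.array(b);p=np.polyfit(b[:,1],b[:,0],1);print('rear edge x at y=-115',np.polyval(p,-115),'slope deg',np.degrees(np.arctan(p[0])))
# heights
z=P[...,2]
def rep(n,mask):
    q=P[mask]; print(n,len(q),q.mean(0).round(1),cv2.minAreaRect(q[:,:2].astype(np.float32)))
M=np.zeros_like(sub)
def box(r0,r1,c0,c1,lo,hi):
    k=np.zeros_like(sub);k[r0:r1,c0:c1]=1;return k&(z>lo)&(z<hi)
rep('stop',box(15,55,305,385,37,48)); rep('frontV',box(70,102,312,375,45,56)); rep('rearV',box(118,145,312,375,45,56)); 
rep('bed',box(160,180,312,372,22,30)); rep('pin',box(185,225,275,305,55,75)); rep('pushplate',box(140,162,312,372,45,54)); 
print(z[186:214:2,280:302:2].round().astype(int))
# pivot disc
print(z[142:164:2,294:314:2].round().astype(int))
```

```text
edge yaw 3.6439265542384773 y at 580 -46.60244090827519 res 0.567026122882966
edge yaw 3.6490486123723507 y at 580 -196.2585896748751 res 0.36837581248662793
rear edge x at y=-115 458.39786444927796 slope deg -4.217246588166873
stop 1116 [ 668.4 -130.7   41.7] ((668.5665893554688, -130.96697998046875), (18.279186248779297, 68.769775390625), 3.256326675415039)
frontV 307 [ 611.2 -134.7   48.7] ((611.3749389648438, -134.67422485351562), (14.990553855895996, 54.550071716308594), 3.564207077026367)
rearV 262 [ 556.7 -138.8   48.7] ((556.6008911132812, -138.4574737548828), (15.029475212097168, 54.36465072631836), 3.569857358932495)
bed 504 [ 516.6 -140.8   25.8] ((516.5469360351562, -141.14056396484375), (13.869526863098145, 58.989662170410156), 2.8773696422576904)
pin 99 [468.1 -75.9  65.5] ((467.2010192871094, -75.8100357055664), (11.407835006713867, 10.844897270202637), 52.10426330566406)
pushplate 340 [ 540.2 -138.5   49.5] ((543.11767578125, -138.628662109375), (17.21099853515625, 53.139469146728516), 3.0180788040161133)
[[12 11 12 12 13 11 24 24 25 24 13]
 [12 12 12 14 12 13 23 25 24 25 12]
 [12 11 12 13 11 24 24 24 24 13 12]
 [11 13 16 14 12 25 24 23 24 11 11]
 [11 13 16 15 14 23 24 26 26 12 10]
 [12 15 14 15 15 30 31 27 18 12 12]
 [12 12 14 14 37 39 37 35 12 13 11]
 [13 11 12 11 47 49 45 39 10 11 13]
 [11 12 12 53 57 56 53 44 11 12 13]
 [ 0  1  1 64 65 63 59 46  1  1  2]
 [ 1  0 67 67 69 68 63  0  0  0  1]
 [ 1  0 67 68 67 67 68  1  2  0  1]
 [ 1  1 66 68 67 68 67  0  1  2  1]
 [ 1  2  1 68 69 68  2  1  0  2  1]]
[[11 12 11 11 11 11 11 13 12 13]
 [13 13 11 11 12 11 12 12 12 11]
 [12 12 11 20 28 30 24 16 11 13]
 [13 13 25 28 28 27 28 28 13 13]
 [13 12 29 28 28 29 28 28 24 13]
 [11 11 28 27 26 28 28 26 28 12]
 [12 12 26 28 28 27 28 28 28 12]
 [12 11 28 28 28 27 27 29 11 11]
 [12 11 24 29 28 29 28 29 12 11]
 [13 13 24 23 23 24 12 13 11 13]
 [12 11 23 24 22 25 12 11 12 13]]
```

Fixture origin is about (584.2, −136.2) with yaw 3.63°. The end stop and plate edges agree to within 1 mm. The carriage is 30 mm short of home. I'll descend behind the push plate with the fingers closed.

Emit:
send_rows(series="-0.11 0.34 0.5 0 0 -0.045;0 0 0.9 0 0 0;0 0 0.9 0 0 0;0 0 0.9 0 0 0;0 0 0.6 0 0 0", fingers=0)

```text
t: 2.72
eef_pos: [509.0, -140.9, 110.1]
tcp_rot: [-3.141, 0.001, 0.062]
ft_force: [0.9, 0.0, -0.2]
opening: 0.038
grip_force: 0.0
```

Run:
```python
from h import *
goto([509.3,-141,111],3.63)
```

```text
pos [ 509.  -140.9  110.1] rot [-1.7996e+02  9.0000e-02  3.5400e+00] F [ 0.9  0.  -0.2] | shift(total, start axes) [ 0.005  0.001 -0.015] turn [-0.004  0.009 -0.009]
```

Emit:
send_rows(series="0.15 0 0 0 0 0;0.15 0 0 0 0 0;0.15 0 0 0 0 0;0.15 0 0 0 0 0;0.08 0 0 0 0 0")

```text
t: 3.35
eef_pos: [551.1, -138.5, 113.1]
tcp_rot: [3.141, -0.002, 0.061]
ft_force: [-3.7, 0.0, 2.2]
opening: 0.004
grip_force: 1.6
```

Emit:
send_rows(series="0.03 0 0 0 0 0;0.03 0 0 0 0 0;0.02 0 0 0 0 0")

```text
t: 3.72
eef_pos: [553.0, -138.3, 112.5]
tcp_rot: [-3.141, 0.005, 0.061]
ft_force: [-20.4, -7.1, 15.6]
opening: 0.005
grip_force: 10.2
```

Contact force rose sharply to 20 N at the expected home position (TCP x 553). I'll back off, rise and check.

Emit:
send_rows(series="-0.3 0 0 0 0 0;-0.2 0 -0.9 0 0 0;-0.2 0 -0.9 0 0 0;0 0 -0.9 0 0 0;0 0 0 0 0 0", fingers=0.5)

```text
t: 4.35
eef_pos: [514.2, -141.1, 278.2]
tcp_rot: [3.138, -0.008, 0.061]
ft_force: [0.3, -0.0, -0.2]
opening: 0.462
grip_force: 0.0
```

Run:
```python
from h import *
s=env.state(); print(s['eef_pos'],s['tcp_rot'])
c=cam('wrist'); save(c,'w2.png'); P=cloud(c); z=P[...,2]; x=P[...,0]; y=P[...,1]
O=np.array([584.2,-136.2]); a=np.radians(3.63); R=np.array([[np.cos(a),np.sin(a)],[-np.sin(a),np.cos(a)]])
F=(P[...,:2]-O)@R.T
def rep(n,m):
    q=F[m]; 
    if len(q): print(n,len(q),'fix mean',q.mean(0).round(1),'pct x',np.percentile(q[:,0],[1,99]).round(1),'y',np.percentile(q[:,1],[1,99]).round(1),'world',P[m].mean(0).round(1))
r=lambda a0,a1,b0,b1,lo,hi:(F[...,0]>a0)&(F[...,0]<a1)&(F[...,1]>b0)&(F[...,1]<b1)&(z>lo)&(z<hi)
rep('stop',r(65,105,-45,45,37,47)); rep('V front',r(40,72,-30,30,44,55)); rep('V rear',r(-8,18,-30,30,44,55)); rep('bed rear',r(-60,-24,-32,32,22,30)); rep('hinge',r(-80,-20,20,80,26.5,31)); rep('pin',r(-140,-90,30,90,63,72))
```

```text
[ 514.19170592 -141.10313707  278.20328076] [ 3.13793235 -0.00779014  0.06060023]
stop 1627 fix mean [84.   0.2] pct x [75.6 93.2] y [-33.8  34. ] world [ 668.1 -130.7   41.7]
V front 518 fix mean [57.5  0.2] pct x [50.3 65.2] y [-26.8  27.1] world [ 641.6 -132.3   48.3]
V rear 432 fix mean [3.1 0.3] pct x [-4.2 10.2] y [-26.8  27.6] world [ 587.2 -135.7   48.4]
bed rear 1042 fix mean [-34.5   0.3] pct x [-44.7 -24.8] y [-29.   29.5] world [ 549.8 -138.1   25.9]
hinge 254 fix mean [-47.9  45.3] pct x [-59.5 -23.7] y [20.7 58.1] world [533.6 -94.   27.7]
pin 110 fix mean [-112.6   67.7] pct x [-118.5 -107.8] y [62.5 73.4] world [467.5 -75.7  67.2]
```

View pics/w2.png

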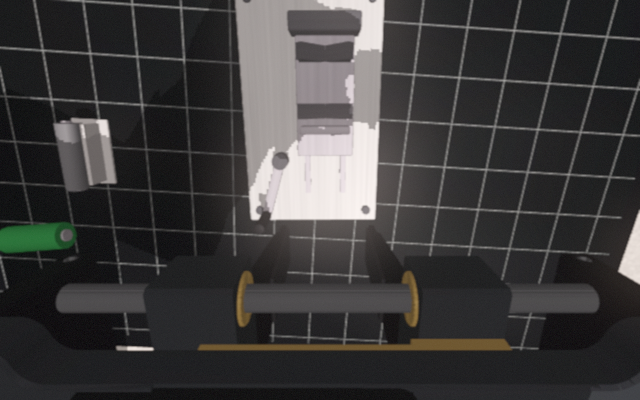

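The carriage is home: bed rear at −44.9 and V middle at +30.3 in fixture x. The pin top is at (265,215), world (467.4, −75.8), and the hinge at pixel (280,160). Next I'll go over the pin and grip it.

Emit:
send_rows(series="-0.36 -0.565 0.3 0 0 0;-0.36 -0.565 0.3 0 0 0;0 0 0 0 0 0", fingers=0.5)

```text
t: 4.78
eef_pos: [464.0, -74.0, 236.1]
tcp_rot: [-3.14, 0.004, 0.062]
ft_force: [0.4, -0.9, 0.9]
opening: 0.5
grip_force: 0.0
```

Run:
```python
from h import *
goto([467.3,-75.8,114],3.63)
c=cam('wrist'); p=world(c,280.,160.,28.); print(p)
```

```text
pos [464.  -74.  236.1] rot [-179.9     0.25    3.57] F [ 0.4 -0.9  0.9] | shift(total, start axes) [0.062 0.038 2.035] turn [-0.01   0.025 -0.006]
[486.53752891 -27.61438796  28.        ]
```

Emit:
send_rows(series="0.06 0.035 0.7 0 0.02 0;0 0 0.7 0 0 0;0 0 0.63 0 0 0;0 0 0 0 0 0")

```text
t: 5.32
eef_pos: [469.7, -78.0, 114.3]
tcp_rot: [-3.14, 0.001, 0.06]
ft_force: [-0.3, 0.3, -0.0]
opening: 0.498
grip_force: 0.0
```

Emit:
send_rows(series="0 0 0 0 0 0;0 0 0 0 0 0;0 0 0 0 0 0;0 0 0 0 0 0", fingers=0)

```text
t: 5.82
eef_pos: [469.8, -77.4, 117.0]
tcp_rot: [3.141, -0.004, 0.061]
ft_force: [-0.5, 0.9, -0.2]
opening: 0.133
grip_force: 0.8
```

Opening 12.6 mm, so the pin is gripped. Now I'll follow the arc round the hinge.

Emit:
send_rows(series="-0.05 0.33 0 0 0 0;0.05 0.335 0 0 0 0;0.15 0.3 0 0 0 0;0 0 0 0 0 0")

```text
t: 6.32
eef_pos: [483.5, -135.5, 116.9]
tcp_rot: [3.141, -0.006, 0.06]
ft_force: [3.7, 3.2, 2.0]
opening: 0.122
grip_force: 30.0
```

Emit:
send_rows(series="0.24 0.24 0 0 0 0;0.3 0.155 0 0 0 0;0 0 0 0 0 0")

```text
t: 6.7
eef_pos: [516.5, -154.1, 116.5]
tcp_rot: [-3.138, -0.002, 0.06]
ft_force: [4.2, 22.9, 5.3]
opening: 0.118
grip_force: 30.0
```

Emit:
send_rows(series="0.1 -0.04 0 0 0 0;0.13 0.015 0 0 0 0;0 0 0 0 0 0")

```text
t: 7.08
eef_pos: [529.9, -153.8, 116.9]
tcp_rot: [-3.141, -0.003, 0.061]
ft_force: [-1.0, 3.9, 5.7]
opening: 0.117
grip_force: 30.0
```

Emit:
send_rows(series="0.1 0 0 0 0 0;0 0 0 0 0 0")

```text
t: 7.32
eef_pos: [533.7, -153.6, 116.5]
tcp_rot: [-3.14, 0.002, 0.061]
ft_force: [-13.4, -1.9, 8.9]
opening: 0.117
grip_force: 30.0
```

Emit:
send_rows(series="0.06 0 0 0 0 0;0 0 0 0 0 0")

```text
t: 7.58
eef_pos: [536.5, -153.3, 116.2]
tcp_rot: [-3.139, 0.004, 0.061]
ft_force: [-16.0, -4.1, 8.1]
opening: 0.117
grip_force: 30.0
```

Emit:
send_rows(series="-0.02 0 0 0 0 0;0 0 0 0 0 0;0 0 0 0 0 0", fingers=0.45)

```text
t: 7.95
eef_pos: [538.4, -153.6, 116.7]
tcp_rot: [3.141, -0.004, 0.061]
ft_force: [-1.0, -0.2, -0.5]
opening: 0.379
grip_force: 0.0
```

Emit:
send_rows(series="0 0 -0.7 0 0 0;0 0 -0.9 0 0 0;-0.3 0 -0.9 0 0 0;0 0 0 0 0 0")

```text
t: 8.45
eef_pos: [520.0, -155.0, 270.3]
tcp_rot: [3.138, -0.01, 0.061]
ft_force: [-0.0, -0.3, -0.4]
opening: 0.452
grip_force: 0.0
```

Run:
```python
from h import *
c=cam('wrist'); save(c,'w3.png'); P=cloud(c); z=P[...,2]
O=np.array([584.2,-136.2]); a=np.radians(3.63); R=np.array([[np.cos(a),np.sin(a)],[-np.sin(a),np.cos(a)]])
F=(P[...,:2]-O)@R.T
def rep(n,m):
    q=F[m]; 
    if len(q): print(n,len(q),'fix mean',q.mean(0).round(1),'pct x',np.percentile(q[:,0],[1,50,99]).round(1),'y',np.percentile(q[:,1],[1,99]).round(1))
r=lambda a0,a1,b0,b1,lo,hi:(F[...,0]>a0)&(F[...,0]<a1)&(F[...,1]>b0)&(F[...,1]<b1)&(z>lo)&(z<hi)
rep('V front',r(40,72,-30,30,44,55)); rep('V rear',r(-8,18,-30,30,44,55)); rep('bed rear',r(-60,-24,-32,32,25,30));rep('bar',r(-70,-45.5,0,38,20,25)); rep('hinge',r(-80,-35,34,70,26,31)); rep('pin',r(-80,-30,-40,10,64,72))
goto([530,290,300],-16.4)
```

```text
V front 546 fix mean [57.6 -0.2] pct x [50.2 57.6 65.2] y [-27.3  27.2]
V rear 440 fix mean [3.1 0.6] pct x [-4.2  3.3 10.1] y [-26.7  27.5]
bed rear 979 fix mean [-34.8   0. ] pct x [-52.2 -34.5 -24.8] y [-28.8  29.1]
bar 324 fix mean [-50.6  19. ] pct x [-55.7 -50.2 -46. ] y [ 0.3 37.3]
hinge 217 fix mean [-51.1  49.9] pct x [-59.2 -51.3 -42.8] y [41.4 58. ]
pin 120 fix mean [-50.5 -14.8] pct x [-56.2 -50.5 -45.3] y [-20.4  -9.1]
pos [ 519.8 -154.8  268.1] rot [179.9   -0.39   3.47] F [ 0.4  0.6 -0.3] | shift(total, start axes) [ 0.621 -7.388 -0.54 ] turn [ 0.003 -0.04   1.987]
```

View pics/w3.png

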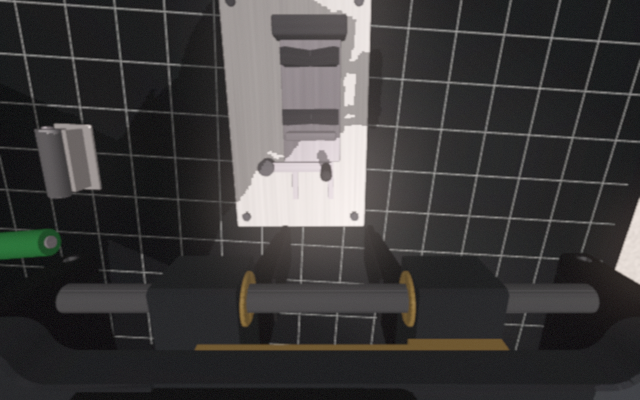

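The latch bar now lies across behind the carriage: hinge (265,167), pin (326,170), bar angle about 90° and the stop was felt. Next is the thick cell.

Emit:
send_rows(series="0 -0.845 0 0 0 0;0 -0.845 0 0 0 0;0 -0.845 0 0 0 0;0 -0.845 0 0 0 0;0 -0.845 0 0 0 0", fingers=0.65)

```text
t: 9.12
eef_pos: [504.1, 100.1, 265.0]
tcp_rot: [3.142, -0.001, 0.061]
ft_force: [0.7, -0.5, -0.5]
opening: 0.652
grip_force: 0.0
```

Emit:
send_rows(series="0 -0.845 0 0 0 0;0 -0.845 0 0 0 0.5;0 -0.845 0 0 0 0.75;0 -0.7 0 0 0 0.74;0 0 0 0 0 0")

```text
t: 9.75
eef_pos: [505.9, 294.1, 264.4]
tcp_rot: [3.141, -0.001, -0.285]
ft_force: [0.3, -0.7, 0.1]
opening: 0.654
grip_force: 0.0
```

Run:
```python
from h import *
c=cam('wrist'); P=cloud(c); z=P[...,2]; im=c['color'].astype(int)
d=np.hypot(P[...,0]-530,P[...,1]-290)
m=(d<75)&(z>42)&(z<66); n,l,st,ce=cv2.connectedComponentsWithStats(m.astype(np.uint8)); k=1+st[1:,4].argmax(); m=l==k
q=P[m]; print(len(q),st[k],q.mean(0),np.percentile(q[:,2],[90,98]),cv2.minAreaRect(q[:,:2].astype(np.float32)))
goto([530,290,200],-16.4)
```

```text
2319 [ 311  122   32   76 2319] [531.87112351 286.85189743  54.66336239] [58.03790132 58.84931216] ((530.408203125, 287.0290222167969), (30.79521369934082, 72.69812774658203), 72.81118774414062)
pos [505.7 292.6 264.6] rot [ 1.7996e+02 -7.0000e-02 -1.6250e+01] F [ 1.4 -0.4  0.1] | shift(total, start axes) [ 0.4   -0.072  1.077] turn [ 0.004 -0.007  0.015]
```

Cell measured from near at (530.4, 287.1): top 58.5 mm, width 31 mm, yaw about −17°. That's the thick cell, so I'll descend and grasp.

Emit:
send_rows(series="0.42 -0.03 0.42 0 0 0.07;0 0 0.8 0 0 0;0 0 0.8 0 0 0;0 0 0.7 0 0 0;0 0 0 0 0 0")

```text
t: 10.42
eef_pos: [530.2, 284.7, 100.5]
tcp_rot: [3.138, 0.002, -0.299]
ft_force: [0.6, -0.1, 0.5]
opening: 0.648
grip_force: 0.0
```

Run:
```python
from h import *
goto([530.4,287.2,101.4],-17)
```

```text
pos [530.2 284.7 100.5] rot [ 1.7982e+02  1.0000e-01 -1.7120e+01] F [ 0.6 -0.1  0.5] | shift(total, start axes) [-0.009 -0.041 -0.016] turn [ 0.018  0.01  -0.012]
```

Emit:
send_rows(series="0 -0.04 0 0 0 0;0 0 0 0 0 0;0 0 0 0 0 0", fingers=0)

```text
t: 10.8
eef_pos: [532.4, 288.7, 104.8]
tcp_rot: [-3.139, -0.005, -0.299]
ft_force: [-0.2, 0.4, 0.2]
opening: 0.39
grip_force: 0.0
```

Emit:
send_rows(series="0 0 0 0 0 0;0 0 0 0 0 0")

```text
t: 11.05
eef_pos: [532.0, 287.9, 104.5]
tcp_rot: [-3.141, -0.004, -0.298]
ft_force: [-1.5, -7.1, 8.5]
opening: 0.327
grip_force: 30.0
```

Emit:
send_rows(series="0 0 -0.4 0 0 0;0 0 -0.8 0 0 0;0 0 -0.8 0 0 0;0 0 -0.6 0 0 0;0 0 0 0 0 0")

```text
t: 11.68
eef_pos: [532.0, 288.8, 262.5]
tcp_rot: [-3.137, -0.007, -0.299]
ft_force: [1.2, 0.6, -2.5]
opening: 0.33
grip_force: 30.0
```

Run:
```python
from h import *
c=cam('wrist'); save(c,'w4.png'); s=env.state(); T=Ro.from_euler('xyz',s['tcp_rot']); P=T.inv().apply((cloud(c)-s['eef_pos']).reshape(-1,3)).reshape(400,640,3)
x,y,z=P[...,0],P[...,1],P[...,2]
m=(np.abs(y)<15)&(np.abs(x)<55)&(z>35)&(z<85); q=P[m]; print(len(q),'x',np.percentile(q[:,0],[0.5,2,50,98,99.5]).round(1),'y',np.median(q[:,1]),'zmin',np.percentile(q[:,2],3))
for xx in range(-44,46,4):
    k=m&(abs(x-xx)<2); k.sum()>3 and print(xx,k.sum(),np.percentile(z[k],10).round(1),np.percentile(y[k],[3,97]).round(1))
goto([614,-134.3,180],3.63)
```

```text
6228 x [-35.9 -34.6  13.4  35.3  35.5] y -0.04601159789249076 zmin 44.16405211369371
-36 184 44.9 [-13.8  13.4]
-32 338 44.7 [-14.   13.9]
-28 301 44.6 [-12.  12.]
-24 139 44.2 [-8.1  8.1]
-12 14 52.6 [-14.8  14.6]
-8 141 46.5 [-14.6  14.5]
-4 397 44.6 [-13.9  13.7]
0 395 44.6 [-13.3  13.8]
4 418 44.6 [-14.   14.1]
8 424 44.7 [-14.1  14. ]
12 421 44.6 [-13.4  13.4]
16 439 44.7 [-13.8  13.8]
20 453 44.6 [-13.8  13.8]
24 450 44.6 [-13.8  13.9]
28 471 44.6 [-14.1  13.6]
32 999 45.2 [-13.7  13.5]
36 244 53.8 [-6.3  6.6]
pos [531.4 288.6 260.4] rot [-179.86   -0.28  -17.12] F [-0.5  0.8 -2.2] | shift(total, start axes) [3.383 6.334 1.341] turn [-0.009 -0.03  -2.075]
```

View pics/w4.png

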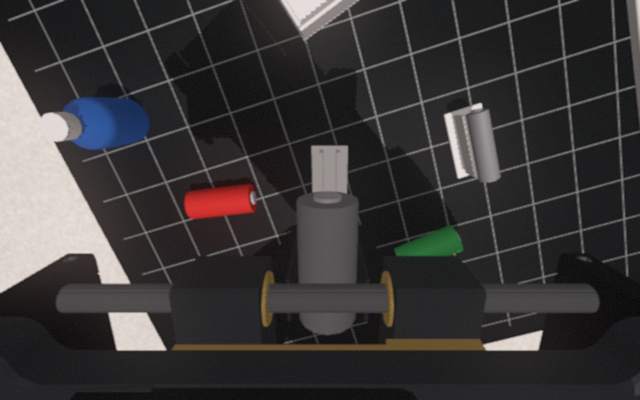

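The held cell is centred across the pads. Its button end is forward, at (327,197), so its body centre sits about 1 mm behind the grasp point. I'll carry it to the fixture.

Emit:
send_rows(series="0.427 0.79 0 0 0 0;0.427 0.79 0 0 0 0;0.427 0.79 0 0 0 0;0.427 0.79 0 0 0 0;0.427 0.79 0 0 0 0")

```text
t: 12.35
eef_pos: [583.8, 22.7, 257.9]
tcp_rot: [-3.141, -0.001, -0.299]
ft_force: [0.7, 0.9, -1.3]
opening: 0.326
grip_force: 30.0
```

Emit:
send_rows(series="0.427 0.79 0 0 0 0;0.427 0.79 0 0 0 0;0.427 0.79 0 0 0 0;0 0 0 0 0 -0.7;0 0 0 0 0 -0.7")

```text
t: 12.98
eef_pos: [615.2, -134.9, 257.5]
tcp_rot: [-3.14, -0.0, -0.052]
ft_force: [1.0, 0.2, -1.2]
opening: 0.329
grip_force: 30.0
```

Emit:
send_rows(series="0 0 0.4 0 -0.02 -0.67;0 0 0.4 0 0 0;0 0 0 0 0 0")

```text
t: 13.35
eef_pos: [614.8, -133.8, 208.7]
tcp_rot: [-3.139, 0.005, 0.062]
ft_force: [0.1, 0.9, -1.1]
opening: 0.33
grip_force: 30.0
```

Run:
```python
from h import *
goto([615.1,-134,140],3.63)
c=cam('wrist');s=env.state(); T=Ro.from_euler('xyz',s['tcp_rot']); P=cloud(c); z=P[...,2]
O=np.array([584.2,-136.2]); a=np.radians(3.63); R=np.array([[np.cos(a),np.sin(a)],[-np.sin(a),np.cos(a)]])
F=(P[...,:2]-O)@R.T
def rep(n,m):
    q=F[m]; 
    if len(q): print(n,len(q),'fix mean',q.mean(0).round(1),'pct x',np.percentile(q[:,0],[1,50,99]).round(1),'y',np.percentile(q[:,1],[1,99]).round(1))
r=lambda a0,a1,b0,b1,lo,hi:(F[...,0]>a0)&(F[...,0]<a1)&(F[...,1]>b0)&(F[...,1]<b1)&(z>lo)&(z<hi)
rep('stop',r(65,105,-45,45,37,47)); rep('V front',r(40,72,-30,30,44,55)); rep('V rear',r(-8,18,-30,30,44,55)); rep('cell',r(-30,80,-14,14,s['eef_pos'][2]-72,s['eef_pos'][2]-42)); rep('plateR',r(-130,130,-80,100,9,15))
```

```text
pos [ 614.8 -133.8  208.7] rot [-179.87    0.3     3.57] F [ 0.1  0.9 -1.1] | shift(total, start axes) [0.011 0.006 1.145] turn [-0.013  0.03  -0.006]
stop 1986 fix mean [84.3  0.2] pct x [65.2 84.8 93.4] y [-33.8  34.2]
V front 637 fix mean [58.2  0.1] pct x [50.5 58.3 65.4] y [-27.1  27.3]
V rear 8 fix mean [ 9.7 -6.5] pct x [ 8.5 10.  10.5] y [-27.3  27.1]
cell 5871 fix mean [39.1 -0. ] pct x [-5.6 43.  65.1] y [-13.6  13.7]
plateR 17745 fix mean [58.5 23.3] pct x [-114.9   66.4  124.3] y [-58.6  88.6]
```

Emit:
send_rows(series="0.02 0 0.5 0 0.02 0;0 0 0.5 0 0 0;0 0 0.4 0 0 0;0 0 0 0 0 0")

```text
t: 13.9
eef_pos: [616.9, -133.9, 126.9]
tcp_rot: [-3.141, -0.001, 0.062]
ft_force: [-0.4, 0.7, 0.0]
opening: 0.329
grip_force: 30.0
```

Run:
```python
from h import *
goto([615.5,-134,113.2],3.63)
c=cam('wrist');s=env.state(); P=cloud(c); z=P[...,2]; save(c,'w5.png')
O=np.array([584.2,-136.2]); a=np.radians(3.63); R=np.array([[np.cos(a),np.sin(a)],[-np.sin(a),np.cos(a)]])
F=(P[...,:2]-O)@R.T
def rep(n,m):
    q=F[m]; 
    if len(q): print(n,len(q),'fix mean',q.mean(0).round(1),'pct x',np.percentile(q[:,0],[1,50,99]).round(1),'y',np.percentile(q[:,1],[1,99]).round(1),'z',np.percentile(z[m],98))
r=lambda a0,a1,b0,b1,lo,hi:(F[...,0]>a0)&(F[...,0]<a1)&(F[...,1]>b0)&(F[...,1]<b1)&(z>lo)&(z<hi)
rep('V front',r(40,72,-30,30,44,53)); rep('cell',r(-30,69,-14,14,55,90)); rep('cell top z',r(40,58,-3,3,55,95))
```

```text
pos [ 616.9 -133.9  126.9] rot [-1.7994e+02 -8.0000e-02  3.5700e+00] F [-0.4  0.7  0. ] | shift(total, start axes) [-0.024  0.     0.228] turn [-0.006 -0.008 -0.006]
V front 1101 fix mean [58.8  1.1] pct x [45.  59.5 65.6] y [-26.9  27.6] z 52.578342006648526
cell 5884 fix mean [41.5 -0.1] pct x [-3.3 45.5 67.6] y [-13.6  13.6] z 80.80332349644968
cell top z 413 fix mean [49.  0.] pct x [40.2 49.1 57.8] y [-2.6  2.7] z 81.20167516561925
```

View pics/w5.png

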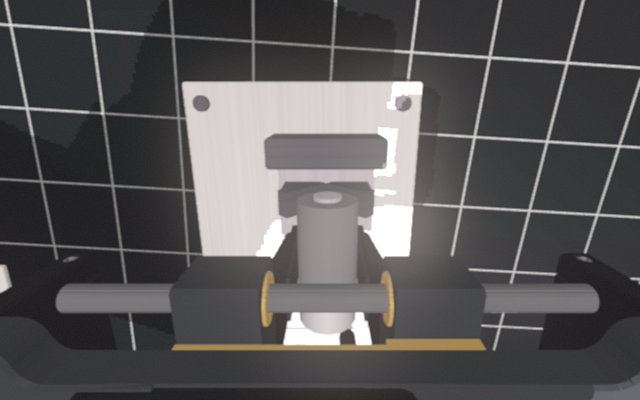

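The cell hangs over the V at (327,245), laterally centred within 0.5 mm and about 1 mm forward. I'll correct that and lower it gently.

Emit:
send_rows(series="-0.016 0 0.07 0 0 0;0 0 0.06 0 0 0;0 0 0.02 0 0 0;0 0 0 0 0 0")

```text
t: 14.45
eef_pos: [616.3, -134.1, 118.8]
tcp_rot: [-3.142, -0.004, 0.062]
ft_force: [0.4, -0.3, -0.7]
opening: 0.334
grip_force: 30.0
```

Emit:
send_rows(series="0 0 0.02 0 0 0;0 0 0.02 0 0 0;0 0 0 0 0 0")

```text
t: 14.82
eef_pos: [616.3, -134.1, 116.2]
tcp_rot: [-3.141, -0.003, 0.062]
ft_force: [0.5, 0.3, -1.3]
opening: 0.329
grip_force: 30.0
```

Emit:
send_rows(series="0 0 0.015 0 0 0;0 0 0 0 0 0")

```text
t: 15.08
eef_pos: [616.4, -134.0, 115.8]
tcp_rot: [-3.142, -0.004, 0.062]
ft_force: [-1.7, 1.7, 4.4]
opening: 0.334
grip_force: 30.0
```

Emit:
send_rows(series="0 0 0.015 0 0 0;0 0 0 0 0 0")

```text
t: 15.32
eef_pos: [616.4, -133.9, 115.6]
tcp_rot: [-3.142, -0.004, 0.062]
ft_force: [-3.6, 3.3, 11.1]
opening: 0.334
grip_force: 30.0
```

Emit:
send_rows(series="-0.004 -0.008 0.008 0 0 0;0 0 0 0 0 0;0 0 0 0 0 0")

```text
t: 15.7
eef_pos: [616.4, -133.5, 115.2]
tcp_rot: [3.141, -0.005, 0.062]
ft_force: [-2.4, 3.7, 10.5]
opening: 0.33
grip_force: 30.0
```

Run:
```python
from h import *
c=cam('wrist'); s=env.state(); print(np.round(s['ft_force'],1),np.round(s['moment'],2),s['eef_pos'],s['tcp_rot'])
P=cloud(c); z=P[...,2]
O=np.array([584.2,-136.2]); a=np.radians(3.63); R=np.array([[np.cos(a),np.sin(a)],[-np.sin(a),np.cos(a)]])
F=(P[...,:2]-O)@R.T
r=lambda a0,a1,b0,b1,lo,hi:(F[...,0]>a0)&(F[...,0]<a1)&(F[...,1]>b0)&(F[...,1]<b1)&(z>lo)&(z<hi)
for n,m in(('Vl',r(40,72,17,30,44,54)),('Vr',r(40,72,-30,-17,44,54)),('cell',r(-30,69,-14,14,55,90)),('topf',r(50,60,-3,3,55,90)),('top mid',r(36,44,-3,3,55,90)),('rear',r(-8,6,-4,4,55,90)),('edge',r(52,62,-16,16,57,72))):
    q=F[m]; print(n,len(q),len(q) and (np.percentile(q[:,0],[1,99]).round(1),np.percentile(q[:,1],[2,98]).round(1),np.median(z[m])))
```

```text
[-1.2  3.2 10.8] [0.37 0.4  0.01] [ 616.4267233  -133.48338373  115.19012441] [ 3.14133884 -0.00502863  0.06250509]
Vl 664 (array([44.4, 65.6]), array([17.2, 27.7]), np.float64(49.0431012466346))
Vr 623 (array([44.1, 65.5]), array([-27. , -17.2]), np.float64(49.37619854949524))
cell 5636 (array([-3.6, 67.2]), array([-13.3,  13.3]), np.float64(66.70557634254254))
topf 237 (array([50.2, 59.8]), array([-2.7,  2.6]), np.float64(68.49595767278237))
top mid 181 (array([36.2, 43.9]), array([-2.7,  2.6]), np.float64(68.39242664969797))
rear 269 (array([-4.4,  5.9]), array([-3.9,  3.9]), np.float64(68.27106278539726))
edge 1174 (array([52.1, 61.8]), array([-14.4,  14.2]), np.float64(66.82655998749357))
```

Emit:
send_rows(series="0 -0.015 0.012 0 -0.02 0;0 0 0 0 0 0;0 0 0 0 0 0")

```text
t: 16.12
eef_pos: [616.6, -133.0, 114.8]
tcp_rot: [3.141, -0.002, 0.063]
ft_force: [-2.3, -0.2, 13.4]
opening: 0.33
grip_force: 30.0
```

Run:
```python
from h import *
s=env.state(); print(np.round(s['ft_force'],1),np.round(s['moment'],2),s['eef_pos'],s['tcp_rot'])
```

```text
[-2.3 -0.2 13.4] [-0.08  0.38  0.03] [ 616.61681195 -133.03953509  114.83743411] [ 3.14052393e+00 -2.45979777e-03  6.25376503e-02]
```

Emit:
send_rows(series="-0.004 0 0.002 0 0 0;0 0 0 0 0 0;0 0 0 0 0 0;0 0 0 0 0 0")

```text
t: 16.62
eef_pos: [616.6, -133.1, 114.8]
tcp_rot: [3.14, -0.003, 0.062]
ft_force: [-2.2, 0.3, 13.0]
opening: 0.332
grip_force: 30.0
```

Emit:
send_rows(series="0 0 0 0 0 0;0 0 0 0 0 0;0 0 0 0 0 0;0 0 0 0 0 0")

```text
t: 17.12
eef_pos: [616.5, -133.1, 114.8]
tcp_rot: [3.14, -0.003, 0.062]
ft_force: [-1.8, 0.9, 13.4]
opening: 0.328
grip_force: 30.0
```

Emit:
send_rows(series="0 -0.002 0.004 0 0 0;0 0 0 0 0 0;0 0 0 0 0 0;0 0 0 0 0 0")

```text
t: 17.62
eef_pos: [616.6, -133.0, 114.8]
tcp_rot: [3.14, -0.003, 0.062]
ft_force: [-1.3, 0.1, 16.1]
opening: 0.332
grip_force: 30.0
```

Run:
```python
from h import *
c=cam('side'); o=cv2.resize(c['color'][130:230,310:470],(800,500),interpolation=cv2.INTER_CUBIC); cv2.imwrite('pics/s2.png',o[:,:,::-1])
s=env.state(); print(np.round(s['ft_force'],1),np.round(s['moment'],2))
```

```text
[-2.1  0.2 16. ] [-0.1   0.4  -0.04]
```

View pics/s2.png

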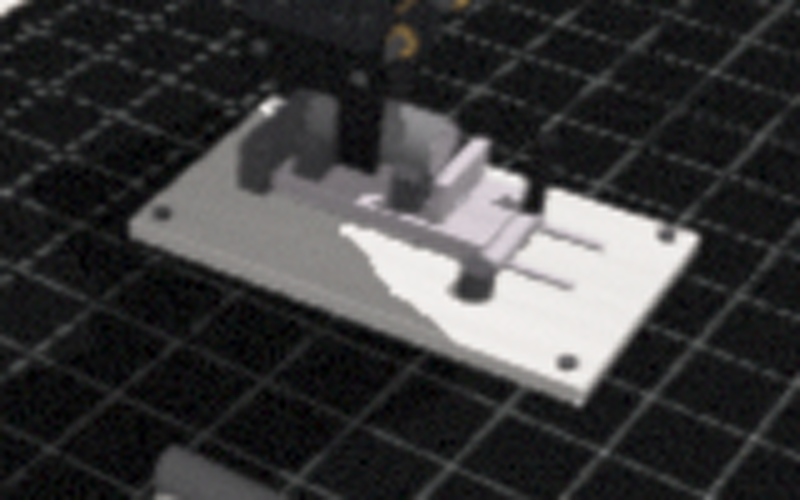

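The side crop shows the latch across behind the carriage (pivot at (475,275), bar to the pin at (535,185)) and the cell seated between the fingers. It is pressed at about 16 N with the lateral force near 0.

```bash
python3 -c "
from cell import env
print(env.job_done())"
```

```text
the job is handed in; nothing more can be done
None
```

The job is handed in: the carriage is home, the latch is locked behind it, and the thick cell is still held in the V-block, centred to about 1 mm and pressed at about 16 N with almost no sideways force.

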